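Hook the lid of the lunch box under its rail and rock it shut until the clip clicks

ROBOT

A 7-joint arm with a two-finger parallel gripper is mounted at the origin on the work surface. World frame = base frame: x ahead of the robot, y to its left, z up, the work surface at z = 0. Lengths are in m, angles in rad, forces in N, time in s.
With the tool pointing down it reaches from about 0.4 to 0.875 m from the base axis. Payload 19.3 kg.
Tool frame: the origin (TCP) lies where the fingers leave the gripper's body, on its centre line; the fingertips stand bot.tip_reach ahead of it and the grasp point (between the pads) lies 54 mm ahead of it (bot.tip_reach is the distance from the TCP to the fingertips, in m); z points along the fingers, y is the line along which they close (so a half turn about z gives the same grasp; the last joint's range is limited). The gripper opens to 85 mm and grips with 20 to 120 N. Pads are 22 mm wide; open, the fingers measure 114 mm over their backs; the gripper's body (76 mm by 85 mm) begins 54 mm behind the grasp point. The pads swing forward as they close: fully open they stand 13 mm farther back than shut.
Start: joints at [-1.384, 0.521, -0.036, 1.599, 0.021, 1.021, -0.113], TCP at [0.159, 0.604, 0.304] pointing down, gripper open.
Joint ranges: [-2.91, 2.91], [-0.3, 2.13], [-1.5, 1.42], [0.17, 2.43], [-1.26, 4.41], [0.16, 1.93], [-2.52, 2.52]. Speed limits (rad/s): [1.89, 1.89, 2.39, 2.39, 3.01, 3.01, 3.01].

INTERFACE

Orientations are given as [roll, pitch, yaw] about the fixed x, y, z axes, in that order (R = Rz(yaw) Ry(pitch) Rx(roll)).
In Python, from workcell import bot gives the robot as it stands. The module is installed in compiled form; this text tells all that it offers.
- The arm moves only by the shell command python3 -m jog 'ROWS' [FORCE]. ROWS is JSON, a list that holds one entry, the list of rows, each a list of 7 numbers: the shift along the tool's x, y, z in mm, then the turn, a rotation vector about the tool's x, y, z in rad, then the opening, from 0 (shut) to 1 (fully open). In form: [[[tx, ty, tz, wx, wy, wz, fingers], ...]]. A call has 1 to 5 rows; each row shifts and turns the commanded pose from where the row before left it, along the tool's axes as they then stand; what a row does not reach is not made up. A row lasts 1/10 s, in which the tool goes at most 50 mm and 8.59 degrees, less where a joint would pass 70% of its speed; a pose out of reach is approached as far as the arm can. A call is refused whole if a number of a shift passes 50 or a number of a turn 0.15, either way. A call with a gripper value outside its range is refused whole. The fingers move at their own pace and stop on an object; FORCE is the grip in N (left out, the last holds). Time passes only in rows, so rows that do not move let the fingers close. It gives the time, the measured TCP pose, the force, the opening and the grip force at its end, in the units of the state.
- bot.observe(): the state, without advancing time (a new reading comes with each control period).
- bot.grab_frame(name): name is "side" or "top"; returns a dict with "img" (400x640x3 uint8, red, green, blue), "intrinsics" (3x3 intrinsics, pixels), "k1" (the pictures are not rectified: a ray, as slopes to the right and down, at radius r is drawn at 1 + k1 r^2 times it, then the intrinsics apply), "R" (3x3) and "t" (3): a world point X has camera coordinates R X + t. Camera axes: x right, y down, z forward; pixel columns grow to the right and rows downward; lengths in m; the calibration is good to about 2 mm. A picture is of the moment at which its call begins. There is no depth.
- bot.job_done(): hands the job in; it is judged then, once.
Trained networks look in a picture, given as the dict that the camera call returned (one of the last four; its "shot" number tells which), for a name from the list of things; names that differ only in an ending like _2 or _b are one class to them, and where a whole thing is asked for, a point or a joint stands for the part that bears it (a point fixed in the world has none). Each returns a list of dicts, best first, with "conf" (0 to 1); they miss things now and then, are a little off and sometimes report something else, mostly with a low value. They report only what shows in the picture. A call takes as long as a camera call. They do not tell look-alikes from the thing itself.
- bot.trace(query, picture): "region" (400x640 bool, what is visible of it).
- bot.spot_point(query, picture): "xyz" ([x, y, z] in m, in world coordinates, good to about 4 mm: a listed point, or the origin of a listed thing).
The state is a dict: "clock": time; "qpos": joint angles; "qd": joint speeds; "joint_efforts": joint torques, N m; "position": TCP position; "tool_rot": TCP orientation; "force": force on the tool from outside, world axes, zero at the start; "moment": the same for the moment, N m; "grip_width": finger opening in m; "finger_force": force on a finger pad.
Only numpy, scipy, OpenCV 4.12 (cv2) and the standard library are available. Lean on these libraries where they do the work, as an engineer would, in place of code of your own. Each camera call takes 0.05 s, during which the arm holds its last target. There are 200 camera calls.

TASK

Close the packed lunch box: pick up its lid, hook the lid's rear lip under the rail along the back of the box with the front still raised, then rock the front down until the spring clip snaps over its edge, and let go. Ease it home rather than forcing it - the rail is only plastic-mounted - and leave the box standing where it is and the other things on the shelf undisturbed.

Things in the scene. Friction and masses are not known exactly. Their poses are not given: they have to be found in the camera images.
- shelf: white plastic shelf fixed on the counter, 270 deep (x) by 1000 long (y); deck top 45 mm above the counter; raised edge 22 mm above the deck along the back (+x side) and both ends. Origin at counter level under its centre, z up; its yaw varies a little
- box: yellow plastic lunch box, open, packed, about 1.1 kg, 120 deep (x) by 170 wide (y), rim at z = 60 mm. Loose on the deck, back wall against the shelf's raised edge: it cannot slide back, but slides sideways or forward above about 5 N. Origin under its centre at the deck; +x to its back (rail), -x to its front (clip), z up. Walls 4 mm
- box_rail (a point): mid-axis of the rail, a steel rod 8 mm in diameter along y at the back of the box: box x = 62, z = 70. A flat flange (z = 60, x 46 to 72) runs below it: gap 6 mm. Plastic ears at y 42 to 50 each side hold the rod (top z = 76); a wall behind (face x = 68, top z = 74) stops the lip. They crack if the contact forces between lid and box (clip and seal too) add up to over 30 N
- lid: loose yellow lid, about 0.1 kg, right way up on the deck. Origin: middle of the rear lower edge of its lip; +x points rearward out of the lip, z up. Lip 4 mm thick, 76 wide (y), x -11 to 0. Plate 5 thick (z 0 to 5), 170 wide, x -126 to -11. Two ribs 4 deep below it (x -112 to -26, outer faces y +-77.5) fit inside the box walls; on the deck it rests on them
- lid_handle (a point): centre of the bar of the lid's carrying handle, a stiff U-shaped bail: bar 12 by 12, 88 long (y), 34 mm above its hinge; arms at y 38 to 44 each side, 25 mm free below the bar. Axes turn with the handle: y along the bar, z from hinge to bar
- handle (a joint): angle of the handle to the lid in rad: 0 at right angles to the lid, positive leaning to the lid's front, stop at 0.24; folds back to -1.2. Hinge axis along y at lid x = -82, z = 10, nearly free (0.004 N m). The hinge lies about 15 mm in front of the lid's centre of mass, so hung from an upright handle the lid swings lip down, front up, to that stop (0.24 rad)
- lid_front (a point): middle of the lid's lower front edge (lid x = -126, z = 0), axes as the lid. Shut, it is at box z = 62, x -62 to -58, with the lip's edge at box x 64 to 68. To pass under the rail the lid must be front up by 0.19 to 0.3 rad: flatter and its front strikes the clip, steeper and the lip jams in the gap
- clip (a joint): angle of the steel spring clip in rad: 0 at rest (upright), growing as its top is pushed outward (to the front). The lid's front edge, pressed down, must push it out to about 0.07, then on through the seal until it springs back to 0 over the lid: the click. That takes 8 to 11 N at the lid's front edge, 12 to 17 N at the handle; 2 mm further down it meets the hard rim
- seal (a joint): squeeze of the soft grey silicone seal strip (4 by 156 mm) on the front rim, in m: 0 when free, standing 5 mm above the rim (top at box z = 65, x -57.5 to -53.5), 0.005 flush with the rim. It pushes back with 2 N plus 2.7 N per mm; about 3 mm of squeeze lets the clip catch, and it then holds the lid up against the catch
- clip_catch (a point): middle of the lower inner edge of the clip's catch, at rest at box x = -55, z = 67 (just over the shut lid's top face); above it the cam face slopes up and outward to x = -62, z = 83. The leaf is 56 wide (y), hinged on the front wall at box x = -64.5, z = 27
- mug: aluminium mug, 76 diameter, 85 high, origin under its centre; bystander
- ashtray: small round glass ashtray with a bar of soap in it, 70 diameter, 24 high, origin under its centre; bystander between box and lid
- scourer_holder: steel pot scourer holder, 80 diameter, 58 high, bail handle to 100, origin under its centre; bystander
- brush: silicone dish brush lying along x, 215 long, 44 wide, 26 high, origin on the deck under it; bystander
- bottle: clear plastic bottle, 56 diameter, 150 high, origin under its centre; bystander
- jar: small glass jar with steel cap, 48 diameter, 65 high, origin under its centre; bystander between box and lid
Things that resemble listed ones, but are neither listed nor needed, are in the scene too. Leave any pink look-alike of the lid alone. Leave any red look-alike of the box alone.

How it is judged:
By the outcome, as a careful person would: the job done as asked, in the order asked, and still so for the second after the job is handed in, with the robot touching nothing.
It also fails if it takes over 64 s, if anything falls off the work surface, if the arm or the gripper's body presses on something with over 40 N, if the wrist force passes 120 N, or if a joint passes its speed limit or range.

## Working session

There is one attempt and no reset: what is moved stays moved. The work goes in short steps, Python scripts to look and compute and a shell command to move; the robot and the scene stay as the last step left them, time stands still between calls to the robot, and variables do not carry over. Pictures are saved under pics/ and viewed, at most 10 in all, crops included, and the job is handed in when it is done.

```bash
mkdir -p pics; python3 - <<'E'
from workcell import bot
import cv2,numpy as np
s=bot.observe();print(s,bot.tip_reach)
for n in("side","top"):
    f=bot.grab_frame(n);cv2.imwrite(f"pics/{n}0.png",f["img"][:,:,::-1])
    print(n,f["R"],f["t"],f["intrinsics"],f["k1"])
    for q in["shelf","box","box_rail","lid","lid_handle","lid_front","clip_catch","jar","ashtray","mug","bottle","brush","scourer_holder"]:
        print(q,[(np.round(d["xyz"],3).tolist(),round(d["conf"],2)) for d in bot.spot_point(q,f)])
print(bot.observe()["clock"])
E
```

```text
{'clock': 0.0, 'qpos': array([-1.3841989 ,  0.52200295, -0.03631114,  1.60000843,  0.02119075,
        1.02109204, -0.11276391]), 'qd': array([ 0.00016965, -0.00034763,  0.0007162 , -0.00050285,  0.00101611,
        0.00057318, -0.00196856]), 'joint_efforts': array([-5.09818183e-04, -9.27117276e+01,  1.98000155e+00, -3.69939137e+01,
        1.79823639e-02,  8.11570790e-03, -5.21287529e-05]), 'position': array([0.15871208, 0.6042481 , 0.30333261]), 'tool_rot': array([-3.14046944e+00,  8.06005397e-05,  2.88480246e+00]), 'force': array([-0.06381406, -0.33514873,  0.57773393]), 'moment': array([ 0.01569198, -0.02375519,  0.01662694]), 'finger_force': 0.0, 'grip_width': 0.08557745567990566} 0.0726
side [[ 0.97337333 -0.22858957 -0.01706357]
 [-0.17519075 -0.69385236 -0.698482  ]
 [ 0.1478261   0.68287313 -0.71542416]] [-0.44545807  0.14611165  1.77520636] [[513.08450282   0.         314.31532717]
 [  0.         513.08450282 191.92389012]
 [  0.           0.           1.        ]] -0.05647449943298223
shelf [([0.533, 0.002, -0.001], 0.95)]
box [([0.608, -0.196, 0.046], 0.71), ([0.223, -0.2
[... 964 characters left out ...]
 [([0.22, -0.286, 0.001], 0.62), ([0.623, -0.197, 0.044], 0.61)]
box_rail [([0.676, -0.193, 0.113], 0.58), ([0.285, -0.283, 0.071], 0.56)]
lid [([0.586, 0.188, 0.049], 0.97), ([0.239, 0.232, 0.003], 0.56)]
lid_handle [([0.503, 0.199, 0.091], 0.64), ([0.208, 0.307, 0.051], 0.49)]
lid_front [([0.461, 0.197, 0.049], 0.76), ([0.191, 0.351, 0.002], 0.63)]
clip_catch [([0.169, -0.277, 0.07], 0.64), ([0.558, -0.201, 0.111], 0.42)]
jar [([0.622, 0.027, 0.044], 0.62)]
ashtray [([0.47, -0.003, 0.045], 0.61), ([0.587, 0.188, 0.048], 0.53)]
mug [([0.547, 0.376, 0.043], 0.91)]
bottle [([0.508, -0.442, 0.046], 0.66)]
brush [([0.488, 0.462, 0.043], 0.58)]
scourer_holder [([0.611, -0.383, 0.046], 0.83)]
1.4
```

View pics/side0.png

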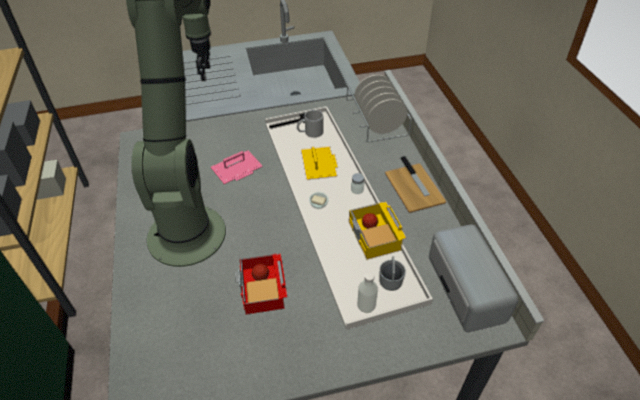

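View pics/top0.png

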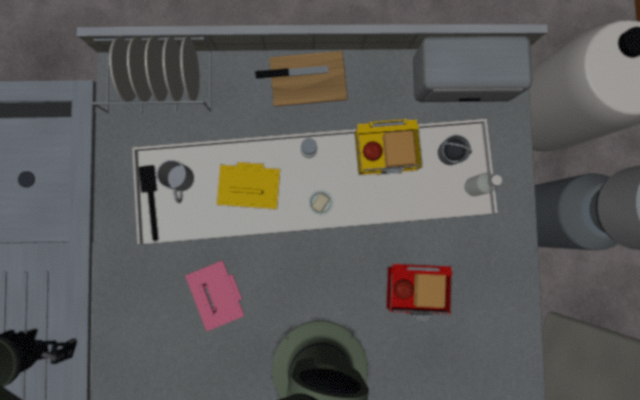

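The yellow lid is around top-view px (249,186), with its lip toward +x and the handle near (247,191). The yellow box is at (388,147). The pink lid (215,295) and the red box (420,290) are the look-alikes. I'll get the yaws and averaged positions next.

```bash
cat > h.py <<'E'
import numpy as np,cv2
from scipy.linalg import logm,expm
from scipy.spatial.transform import Rotation as Ro
from workcell import bot
def back(f,uv,z):
    p=cv2.undistortPoints(np.float64(uv).reshape(-1,1,2),f["intrinsics"],np.array([f["k1"],0,0,0.])).reshape(-1,2)
    R,t=np.array(f["R"]),np.array(f["t"]);d=np.c_[p,np.ones(len(p))]@R;c=-R.T@t
    return c+d*((z-c[2])/d[:,2])[:,None]
def T(pos,rot):
    M=np.eye(4);M[:3,:3]=rot.as_matrix();M[:3,3]=pos;return M
def cur():
    s=bot.observe();return T(s["position"],Ro.from_euler("xyz",s["tool_rot"]))
def rows(A,B,n):
    """n equal rows of a screw move from A to B"""
    D=expm(np.real(logm(np.linalg.inv(A)@B))/n)
    return np.r_[D[:3,3]*1000,Ro.from_matrix(D[:3,:3]).as_rotvec()].round(3)
def down(x,y,z,yaw,tilt=0):  # yaw of thing's +x ; tool y along -thing x ... tilt about thing y
    return T([x,y,z],Ro.from_euler("z",yaw)*Ro.from_euler("y",tilt)*Ro.from_euler("z",np.pi/2)*Ro.from_euler("x",np.pi))
def near(q,f,ref,tol=.05):
    return [d["xyz"] for d in bot.spot_point(q,f) if np.linalg.norm(np.array(d["xyz"])-ref)<tol][:1]
E
python3 - <<'E'
from h import *
P={"lid":(.586,.186,.048),"lid_handle":(.502,.197,.092),"lid_front":(.46,.197,.048),"box":(.612,-.196,.045),"box_rail":(.676,-.194,.113),"clip_catch":(.558,-.2,.11)}
for k in P:
    v=[]
    for i in range(2):
        for n in("top","side"):
            f=bot.grab_frame(n); v+=near(k,f,P[k],.03)
    v=np.array(v);print(k,v.mean(0).round(4),v.std(0).round(4),len(v))
f=bot.grab_frame("top");hsv=cv2.cvtColor(f["img"],cv2.COLOR_RGB2HSV)
ym=cv2.inRange(hsv,(20,130,60),(35,255,255))
for n,(a,b) in{"lid":(200,300),"box":(340,440)}.items():
    m=ym.copy();m[:,:a]=0;m[:,b:]=0
    vs,us=np.nonzero(m);X=back(f,np.c_[us,vs],.054 if n=="lid" else .105)
    r=cv2.minAreaRect(np.float32(X[:,:2]*1000));print(n,r,len(us))
# lid side edges / shelf front edge
w=cv2.inRange(hsv,(0,0,140),(180,60,255));e=[(u,np.nonzero(w[170:260,u])[0].max()+170) for u in range(160,480,4) if w[170:260,u].any()]
X=back(f,e,.045);l=cv2.fitLine(np.float32(X[:,:2]),cv2.DIST_HUBER,0,.001,.001).ravel();print("shelf y dir",l, "yaw",np.arctan2(-l[0]*np.sign(l[1]),abs(l[1])))
E
```

```text
lid [0.5863 0.1855 0.0467] [0.0011 0.0025 0.0016] 4
lid_handle [0.502  0.1967 0.0934] [0.0015 0.0039 0.0017] 3
lid_front [0.4618 0.1955 0.0471] [0.0012 0.0018 0.002 ] 4
box [ 0.6144 -0.197   0.0444] [0.0066 0.0014 0.0019] 4
box_rail [ 0.6753 -0.1954  0.1144] [0.0012 0.0025 0.0005] 3
clip_catch [ 0.5577 -0.202   0.1117] [0.002  0.0012 0.0026] 4
lid ((523.62255859375, 191.36474609375), (165.90933227539062, 121.57819366455078), 84.78176879882812) 2457
box ((616.3671264648438, -194.0283203125), (142.3352508544922, 172.99813842773438), 3.9716248512268066) 1577
shelf y dir [ 0.06898078 -0.99761796  0.4018522  -0.00305957] yaw 0.06903561
```

```bash
python3 - <<'E'
from h import *
A=cur();B=down(.503,.1955,.25,-.09)
print(rows(A,B,15))
E
```

```text
[-38.696   1.582   3.594  -0.      0.      0.094]
```

```bash
R='python3 -m jog'
python3 -m jog '[[[-38.7,1.6,3.6,0,0,0.094,1],[-38.7,1.6,3.6,0,0,0.094,1],[-38.7,1.6,3.6,0,0,0.094,1],[-38.7,1.6,3.6,0,0,0.094,1],[-38.7,1.6,3.6,0,0,0.094,1]]]'
python3 -m jog '[[[-38.7,1.6,3.6,0,0,0.094,1],[-38.7,1.6,3.6,0,0,0.094,1],[-38.7,1.6,3.6,0,0,0.094,1],[-38.7,1.6,3.6,0,0,0.094,1],[-38.7,1.6,3.6,0,0,0.094,1]]]'
python3 -m jog '[[[-38.7,1.6,3.6,0,0,0.094,1],[-38.7,1.6,3.6,0,0,0.094,1],[-38.7,1.6,3.6,0,0,0.094,1],[-38.7,1.6,3.6,0,0,0.094,1],[-38.7,1.6,3.6,0,0,0.094,1]]]'
python3 -m jog '[[[0,0,0,0,0,0,1],[0,0,0,0,0,0,1]]]'
python3 - <<'E'
from h import *
s=bot.observe();print(s["force"],s["qpos"])
A=cur();print(rows(A,down(.503,.1955,.147,-.09),1))
f=bot.grab_frame("side");cv2.imwrite("pics/s1.png",cv2.resize(f["img"][100:250,230:430,::-1],(800,600)))
print(near("lid_handle",f,(.502,.196,.092)))
E
```

```text
clock: 4.35
position: [0.3367, 0.5284, 0.2857]
tool_rot: [3.141, -0.0, 2.411]
force: [1.0, 0.6, -0.4]
grip_width: 0.0855
finger_force: 0.0
clock: 4.85
position: [0.4595, 0.3807, 0.2678]
tool_rot: [3.141, -0.0, 1.941]
force: [0.4, 0.1, -0.9]
grip_width: 0.0853
finger_force: 0.0
clock: 5.35
position: [0.5021, 0.1934, 0.2498]
tool_rot: [3.141, -0.0, 1.471]
force: [0.9, -0.6, 0.0]
grip_width: 0.0851
finger_force: 0.0
clock: 5.55
position: [0.502, 0.1946, 0.2501]
tool_rot: [3.141, -0.0, 1.474]
force: [0.5, 0.6, 0.2]
grip_width: 0.0855
finger_force: 0.0
[0.45946178 0.64577549 0.22623934] [-0.74922453  0.47908301  0.36656886  1.89736764 -0.23123347  0.80597805
 -0.35606938]
[ 1.00700e+00  9.17000e-01  1.03068e+02  0.00000e+00 -0.00000e+00
 -7.00000e-03]
[[0.5029, 0.1933, 0.0956]]
```

```bash
python3 -m jog '[[[1,1,30,0,0,-0.007,1],[0,0,30,0,0,0,1],[0,0,25,0,0,0,1],[0,0,17,0,0,0,1],[0,0,0,0,0,0,1]]]'
python3 -m jog '[[[0,0,0,0,0,0,0],[0,0,0,0,0,0,0],[0,0,0,0,0,0,0],[0,0,0,0,0,0,0],[0,0,0,0,0,0,0]]]' 60
python3 -m jog '[[[0,0,0,0,0,0,0],[0,0,0,0,0,0,0]]]'
python3 - <<'E'
from h import *
f=bot.grab_frame("side");cv2.imwrite("pics/s1.png",cv2.resize(f["img"][100:250,230:430,::-1],(800,600)))
print(near("lid_handle",f,(.502,.196,.092)),near("lid",f,(.586,.186,.047)))
E
```

```text
clock: 6.15
position: [0.5019, 0.1966, 0.146]
tool_rot: [-3.139, 0.001, 1.484]
force: [-0.1, 0.5, 0.6]
grip_width: 0.0857
finger_force: 0.0
clock: 6.65
position: [0.503, 0.1959, 0.1483]
tool_rot: [3.141, -0.0, 1.482]
force: [0.4, -0.2, 1.4]
grip_width: 0.0123
finger_force: 4.0
clock: 6.85
position: [0.5036, 0.1959, 0.1485]
tool_rot: [3.14, -0.001, 1.482]
force: [1.3, 0.3, 7.7]
grip_width: 0.011
finger_force: 59.0
[[0.5017, 0.1928, 0.0936]] [[0.5888, 0.1817, 0.0488]]
```

View pics/s1.png

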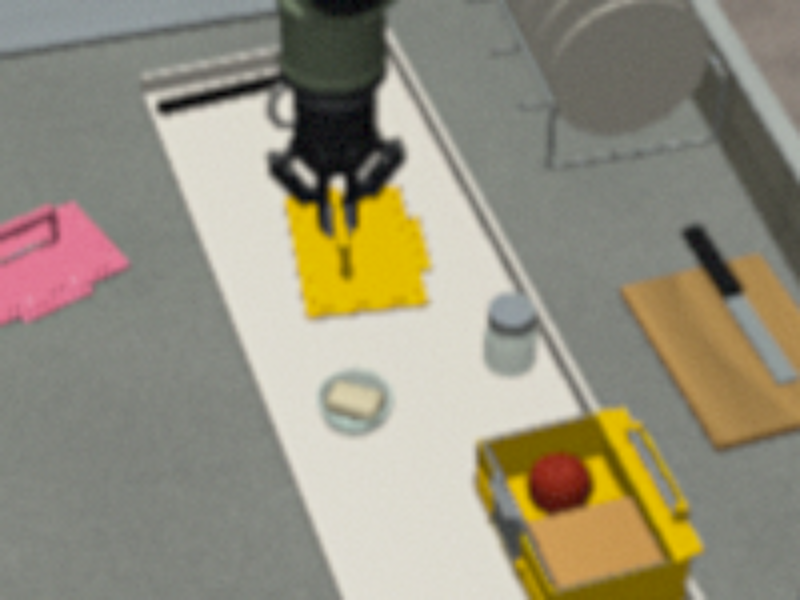

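The fingers hold the yellow handle bar at crop px (340,215), and the opening reads 11 mm. I'll lift and check the force.

```bash
python3 -m jog '[[[0,0,-5,0,0,0,0],[0,0,-15,0,0,0,0],[0,0,-30,0,0,0,0],[0,0,-30,0,0,0,0],[0,0,-20,0,0,0,0]]]'
python3 -m jog '[[[0,0,-10,0,0,0,0],[0,0,0,0,0,0,0],[0,0,0,0,0,0,0]]]'
python3 - <<'E'
from h import *
V={}
for i in range(2):
  for n in("side","top"):
    f=bot.grab_frame(n)
    for q in("lid","lid_handle","lid_front"): V.setdefault(q,[]).extend(near(q,f,(.52,.19,.17),.12))
M={q:np.mean(v,0) for q,v in V.items()};print({q:(M[q].round(4),np.std(v,0).round(4),len(v)) for q,v in V.items()})
d=M["lid_front"]-M["lid"];print("tilt",np.arctan2(d[2],np.hypot(*d[:2])),"yaw",np.arctan2(-d[1],-d[0]),np.linalg.norm(d))
c=cur();print("grasp pt",(c[:3,3]+.054*c[:3,2]).round(4),c[:3,3])
print(rows(c,down(.56,-.19,.30,.069),15))
f=bot.grab_frame("side");cv2.imwrite("pics/s2.png",cv2.resize(f["img"][60:210,230:430,::-1],(800,600)))
E
```

```text
clock: 7.5
position: [0.5029, 0.1958, 0.2499]
tool_rot: [3.141, -0.001, 1.482]
force: [0.7, 0.5, -1.5]
grip_width: 0.0111
finger_force: 58.7
clock: 7.8
position: [0.5025, 0.1958, 0.2571]
tool_rot: [-3.141, 0.0, 1.482]
force: [0.1, 0.8, -1.9]
grip_width: 0.0108
finger_force: 58.8
{'lid': (array([0.5816, 0.1856, 0.1396]), array([0.0012, 0.002 , 0.0027]), 4), 'lid_handle': (array([0.4998, 0.1962, 0.2026]), array([0.001 , 0.0037, 0.0021]), 4), 'lid_front': (array([0.4586, 0.1954, 0.1658]), array([0.0013, 0.0007, 0.0019]), 4)}
tilt 0.20954488810633762 yaw -0.07955514718679493 0.12607278155890753
grasp pt [0.5029 0.1959 0.2039] [0.50290283 0.19586173 0.25791866]
[-2.5689e+01  4.2040e+00 -2.8060e+00  0.0000e+00 -0.0000e+00 -1.1000e-02]
```

View pics/s2.png

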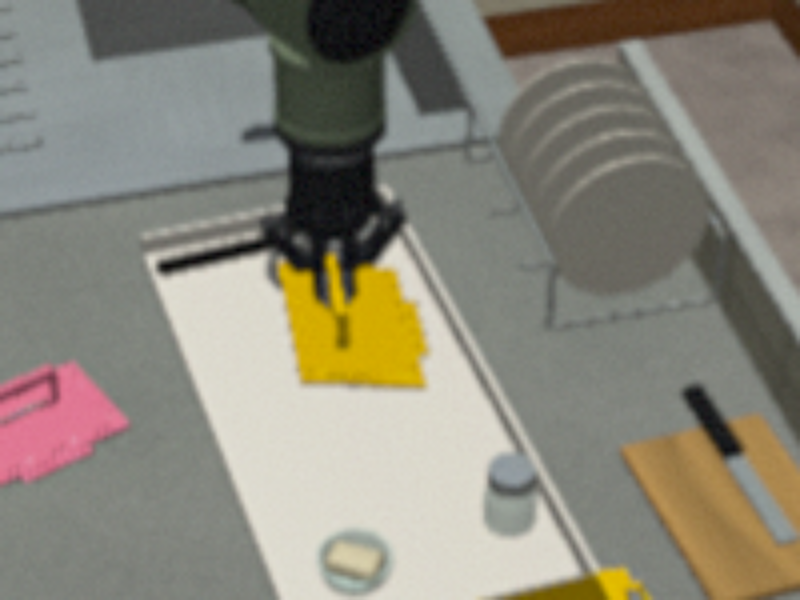

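Lid is held front-up at about 0.21–0.24 rad, with the lip offset as expected and the grip about 3 mm off-centre in y. Transit to above the box is next.

```bash
python3 - <<'E'
from h import *
print(rows(cur(),down(.58,-.197,.29,.069),15))
E
```

```text
[-2.6136e+01  5.5450e+00 -2.1380e+00  0.0000e+00 -0.0000e+00 -1.1000e-02]
```

```bash
python3 -m jog '[[[-10,2,-4,0,0,-0.005,0],[-20,4,-4,0,0,-0.01,0],[-26,5.5,-4,0,0,-0.01,0],[-28,6,-4,0,0,-0.012,0],[-30,6.5,-4,0,0,-0.012,0]]]' >/dev/null
python3 -m jog '[[[-32,7,-2,0,0,-0.013,0],[-32,7,-2,0,0,-0.013,0],[-32,7,-2,0,0,-0.013,0],[-32,7,-2,0,0,-0.013,0],[-32,7,-2,0,0,-0.013,0]]]'
python3 -m jog '[[[-30,6.5,-2,0,0,-0.012,0],[-28,6,0,0,0,-0.012,0],[-26,5.5,0,0,0,-0.01,0],[-20,4,0,0,0,-0.01,0],[-14,2,0,0,0,-0.005,0]]]' >/dev/null
python3 -m jog '[[[0,0,0,0,0,0,0],[0,0,0,0,0,0,0]]]'
python3 - <<'E'
from h import *
print(rows(cur(),down(.58,-.197,.237,.069),1))
E
```

```text
clock: 9.65
position: [0.5515, -0.0822, 0.2884]
tool_rot: [3.141, 0.0, 1.596]
force: [1.0, 0.1, -1.5]
grip_width: 0.0105
finger_force: 58.7
clock: 10.35
position: [0.5807, -0.1966, 0.2899]
tool_rot: [-3.141, -0.0, 1.644]
force: [-0.2, 0.1, -1.5]
grip_width: 0.0108
finger_force: 58.7
[-3.4400e-01 -6.7700e-01  5.2884e+01 -0.0000e+00 -0.0000e+00  5.0000e-03]
```

```bash
python3 -m jog '[[[0,0,15,0,0,0.005,0],[0,0,20,0,0,0,0],[0,0,13,0,0,0,0],[0,0,0,0,0,0,0],[0,0,0,0,0,0,0]]]'
cat > meas.py <<'E'
from h import *
import sys
c=cur();g=c[:3,3]+.054*c[:3,2];ps=.069;Rz=Ro.from_euler("z",ps).as_matrix()
V={}
for i in range(3):
  for n in("side","top"):
    f=bot.grab_frame(n)
    for q,ref in(("lid",g+[.077,0,-.06]),("lid_front",g+[-.045,0,-.035]),("box_rail",[.6755,-.195,.115]),("clip_catch",[.557,-.202,.112]),("lid_handle",g)):
        V.setdefault(q,[]).extend(near(q,f,ref,.025))
O=np.array([.6135,-.198,.045])
M={}
for q,v in V.items():
    if v: M[q]=1000*(np.median(v,0)-O)@Rz; print(q,M[q].round(1),(1000*np.std(v,0)).round(1),len(v))
print("grasp",(1000*(g-O)@Rz).round(1))
d=M["lid_front"]-M["lid"];print("tilt",np.arctan2(d[2],-d[0]),"yawrel",np.arctan2(-d[1],-d[0]))
f=bot.grab_frame("side");cv2.imwrite(f"pics/{sys.argv[1]}.png",cv2.resize(f["img"][170:270,310:443,::-1],(800,600),interpolation=cv2.INTER_CUBIC))
E
python3 meas.py m1
```

```text
clock: 10.85
position: [0.5811, -0.1965, 0.2423]
tool_rot: [3.142, -0.0, 1.64]
force: [0.5, -0.2, -0.2]
grip_width: 0.0106
finger_force: 58.7
lid [45.6  0.4 77.4] [1.4 2.9 1.6] 6
lid_front [-75.1  -0.5 105.6] [2.  1.5 2.5] 6
box_rail [62.2  0.2 69.4] [0.8 2.7 1.7] 6
clip_catch [-54.3  -1.7  66.7] [1.3 1.3 2.5] 3
lid_handle [-34.6   3.6 141.5] [0.9 4.2 0.9] 6
grasp [-32.3   3.7 143.3]
tilt 0.22961543075570642 yawrel 0.007326910051929151
```

View pics/m1.png

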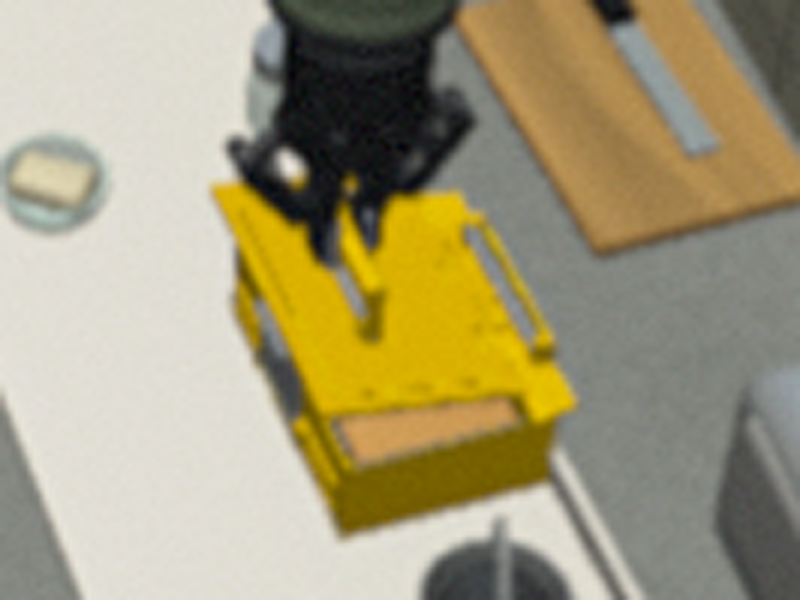

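Lateral and yaw alignment are good: the lip is at box (45.6, 0.4, 77.4) and the rail at crop px (510,290). I'll add slight extra tilt and lower the lip onto the flange just in front of the rod.

```bash
python3 -m jog '[[[0,4,3,0.015,0,0,0],[0,4,5,0.015,0,0,0],[0,1,4,0,0,0,0],[0,0,2,0,0,0,0],[0,0,0,0,0,0,0]]]'
python3 -m jog '[[[0,0,1.5,0,0,0,0],[0,0,1,0,0,0,0],[0,0,1,0,0,0,0],[0,0,0,0,0,0,0],[0,0,0,0,0,0,0]]]'
python3 meas.py m2
```

```text
clock: 13.2
position: [0.5894, -0.1962, 0.2273]
tool_rot: [-3.111, -0.0, 1.64]
force: [-0.5, -0.2, -1.7]
grip_width: 0.0111
finger_force: 58.7
clock: 13.7
position: [0.5895, -0.1962, 0.2244]
tool_rot: [-3.112, 0.0, 1.64]
force: [-0.6, 0.9, -1.2]
grip_width: 0.0105
finger_force: 58.7
lid [51.8  0.6 59.7] [1.2 2.3 2.3] 6
lid_front [-70.1   0.3  86.7] [1.7 1.8 2.4] 3
box_rail [60.9 -1.3 70. ] [0.8 2.4 1.5] 6
clip_catch [-57.5   1.   64.5] [1.7 1.1 1.7] 3
lid_handle [-28.    0.7 124.1] [0.6 2.4 1.2] 3
grasp [-25.4   3.4 125.4]
tilt 0.21756483201421237 yawrel 0.002424348660627451
```

```bash
python3 -m jog '[[[0,0,1.5,0,0,0,0],[0,2,0,0,0,0,0],[0,2,0,0,0,0,0],[0,2,0,0,0,0,0],[0,0,0,0,0,0,0]]]'
python3 -m jog '[[[0,1,0,0,0,0,0],[0,1,0,0,0,0,0],[0,0,0,0,0,0,0]]]'
python3 -m jog '[[[0,1,0,0,0,0,0],[0,1,0,0,0,0,0],[0,0,0,0,0,0,0]]]'
python3 meas.py m3
```

```text
clock: 16.05
position: [0.5958, -0.1957, 0.2226]
tool_rot: [-3.112, 0.0, 1.64]
force: [0.1, 0.1, -1.9]
grip_width: 0.0108
finger_force: 58.8
clock: 16.35
position: [0.5976, -0.1957, 0.2226]
tool_rot: [-3.112, 0.0, 1.64]
force: [-0.1, 0.1, -0.9]
grip_width: 0.0107
finger_force: 58.8
clock: 16.65
position: [0.5996, -0.1955, 0.2225]
tool_rot: [-3.112, 0.0, 1.64]
force: [-0.4, 0.1, -1.6]
grip_width: 0.0107
finger_force: 58.8
lid [62.6  1.3 59.3] [1.5 1.5 2.9] 6
lid_front [-62.2   1.3  85. ] [1.1 1.7 1.3] 3
box_rail [63.1  1.8 69.7] [1.3 3.2 0.9] 6
clip_catch [-55.4   0.3  65.3] [1.7 1.1 0.9] 3
lid_handle [-19.8   1.  121.1] [1.2 2.3 0.3] 2
grasp [-15.3   3.5 123.5]
tilt 0.2031692307632943 yawrel 0.0003942200253404135
```

View pics/m3.png

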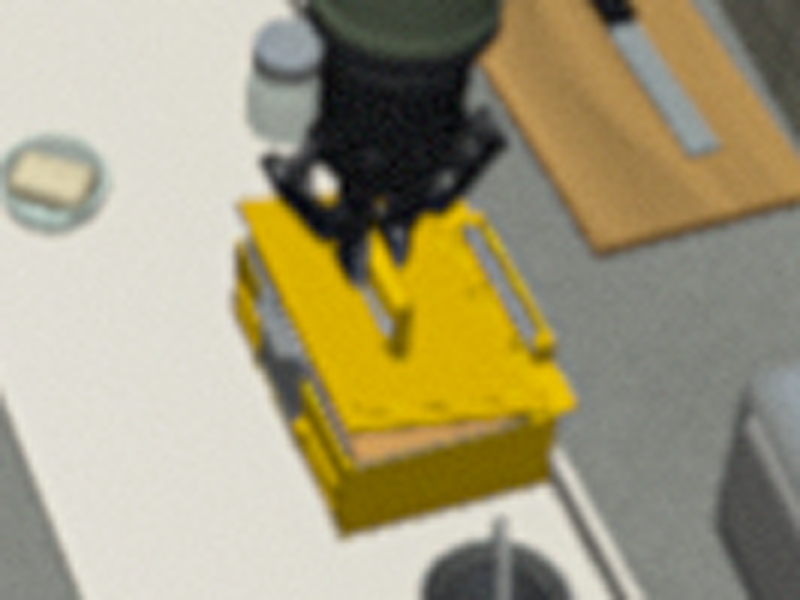

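```bash
python3 -m jog '[[[0,1,0,0,0,0,0],[0,1,0,0,0,0,0],[0,0,0,0,0,0,0]]]'
python3 -m jog '[[[0,1,0,0,0,0,0],[0,0,0,0,0,0,0]]]'
python3 -m jog '[[[0,1,0,0,0,0,0],[0,0,0,0,0,0,0],[0,0,0,0,0,0,0]]]'
python3 meas.py m4
```

```text
clock: 18.8
position: [0.6016, -0.1953, 0.2225]
tool_rot: [-3.112, 0.0, 1.64]
force: [-0.1, 0.2, -1.4]
grip_width: 0.0112
finger_force: 58.8
clock: 19.0
position: [0.6026, -0.1953, 0.2224]
tool_rot: [-3.112, 0.0, 1.64]
force: [1.0, -0.5, -1.1]
grip_width: 0.0109
finger_force: 58.8
clock: 19.3
position: [0.6035, -0.1953, 0.2224]
tool_rot: [-3.112, 0.0, 1.64]
force: [-0.5, 0.5, -0.8]
grip_width: 0.011
finger_force: 58.8
lid [67.   1.2 56.9] [1.2 2.5 2.9] 6
lid_front [-56.    0.7  84.8] [0.9 0.1 0.2] 3
box_rail [62.8 -0.7 67.4] [1.7 3.2 4.2] 6
clip_catch [-54.8  -0.5  65.9] [0.1 1.4 1.2] 3
lid_handle [-14.6  -0.4 125.2] [0.6 1.8 0.2] 2
grasp [-11.4   3.4 123.4]
tilt 0.22300484465071543 yawrel 0.0042185117986609216
```

The lip is under the rail at box x ≈ 66, and there is no load on the wrist. I'll start rocking the front down along the arc.

```bash
python3 -m jog '[[[0,-0.6,2,0,0,0,0],[0,-0.6,2,0,0,0,0],[0,0,0,0,0,0,0]]]'
python3 -m jog '[[[0,-0.5,2,0,0,0,0],[0,0,0,0,0,0,0],[0,0,0,0,0,0,0]]]'
python3 -m jog '[[[0,-0.3,1,0,0,0,0],[0,0,0,0,0,0,0]]]'
python3 -m jog '[[[0,-0.2,1,0,0,0,0],[0,0,0,0,0,0,0]]]'
python3 meas.py m5
```

```text
clock: 21.45
position: [0.6019, -0.1953, 0.2181]
tool_rot: [-3.111, -0.0, 1.64]
force: [-0.4, 0.4, -1.7]
grip_width: 0.0111
finger_force: 58.8
clock: 21.75
position: [0.6016, -0.1954, 0.2164]
tool_rot: [-3.111, -0.0, 1.64]
force: [-1.4, -0.1, -1.3]
grip_width: 0.0106
finger_force: 58.8
clock: 21.95
position: [0.6012, -0.1954, 0.2154]
tool_rot: [-3.112, 0.0, 1.64]
force: [0.5, 0.5, -0.3]
grip_width: 0.0108
finger_force: 58.8
clock: 22.15
position: [0.6011, -0.1955, 0.2146]
tool_rot: [-3.112, 0.0, 1.64]
force: [0.0, 0.2, 1.3]
grip_width: 0.011
finger_force: 59.0
lid [66.4  2.  57. ] [1.7 2.7 2.3] 5
lid_front [-59.4   0.6  70.7] [0.7 0.2 1.1] 3
box_rail [61.9  0.7 68.8] [1.4 2.9 1.3] 6
clip_catch [-55.6  -0.6  64.4] [0.8 0.8 1.4] 3
lid_handle [-1.590e+01 -1.000e-01  1.159e+02] [1.2 0.9 1.6] 3
grasp [-13.8   3.4 115.6]
tilt 0.10847728653344774 yawrel 0.01136877876354898
```

```bash
python3 -m jog '[[[0,-0.2,0.8,0,0,0,0],[0,0,0,0,0,0,0]]]' | grep -E "pos|force"
python3 -m jog '[[[0,-0.2,0.8,0,0,0,0],[0,0,0,0,0,0,0]]]' | grep -E "pos|force"
python3 -m jog '[[[0,-0.2,0.8,0,0,0,0],[0,0,0,0,0,0,0]]]' | grep -E "pos|force"
```

```text
position: [0.6009, -0.1954, 0.2138]
force: [1.9, 0.6, 3.8]
finger_force: 59.6
position: [0.6007, -0.1955, 0.213]
force: [2.0, -0.9, 5.0]
finger_force: 59.7
position: [0.6005, -0.1956, 0.2124]
force: [1.6, 0.1, 6.2]
finger_force: 59.9
```

```bash
python3 -m jog '[[[0,0.1,0.7,0,0,0,0],[0,0,0,0,0,0,0]]]' | grep -E "pos|force"
python3 -m jog '[[[0,0.1,0.7,0,0,0,0],[0,0,0,0,0,0,0]]]' | grep -E "pos|force"
python3 -m jog '[[[0,0.1,0.7,0,0,0,0],[0,0,0,0,0,0,0]]]' | grep -E "pos|force"
python3 meas.py m6
```

```text
position: [0.6006, -0.1956, 0.2118]
force: [1.0, -0.1, 8.3]
finger_force: 60.1
position: [0.6008, -0.1955, 0.2111]
force: [1.2, 0.6, 7.0]
finger_force: 60.1
position: [0.601, -0.1956, 0.2108]
force: [0.7, 0.6, 12.9]
finger_force: 60.7
lid [68.1 -0.1 57.2] [1.4 3.9 2.8] 4
lid_front [-57.6  -0.8  68.2] [0. 0. 0.] 1
box_rail [61.4 -1.4 70.4] [1.4 2.9 1.9] 6
clip_catch [-57.1  -0.6  65.9] [1.7 0.9 0.6] 3
lid_handle [-17.   -0.5 112.7] [0.9 0.4 0.9] 3
grasp [-13.8   3.2 111.9]
tilt 0.0872900959924788 yawrel 0.005453267076493176
```

View pics/m6.png

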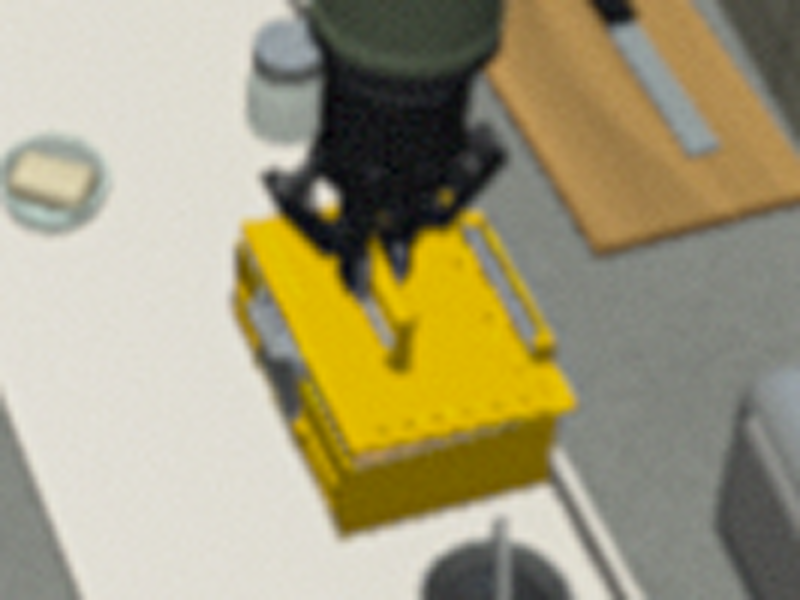

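```bash
for i in 1; do python3 -m jog '[[[0,0,0,0,0,0,0],[0,0,0,0,0,0,0]]]' | grep -E "pos|^force"; done
python3 -m jog '[[[0,0,0.4,0,0,0,0],[0,0,0,0,0,0,0]]]' | grep -E "pos|^force"
```

```text
position: [0.601, -0.1956, 0.2108]
force: [0.6, 0.9, 13.9]
position: [0.601, -0.1957, 0.2107]
force: [-1.1, 1.4, 16.7]
```

Resistance turned stiff with the lip at x≈68, against the wall behind the rail. I'll ease up, shift slightly forward, and try again.

```bash
python3 -m jog '[[[0,0,-1.2,0,0,0,0],[0,0,0,0,0,0,0]]]' | grep -E "pos|^force"
python3 -m jog '[[[0,-0.7,0,0,0,0,0],[0,0,0,0,0,0,0]]]' | grep -E "pos|^force"
python3 -m jog '[[[0,-0.7,0,0,0,0,0],[0,0,0,0,0,0,0]]]' | grep -E "pos|^force"
python3 -m jog '[[[0,0,0.6,0,0,0,0],[0,0,0,0,0,0,0]]]' | grep -E "pos|^force"
python3 -m jog '[[[0,0,0.5,0,0,0,0],[0,0,0,0,0,0,0]]]' | grep -E "pos|^force"
```

```text
position: [0.6008, -0.1955, 0.211]
force: [3.5, 0.1, 4.5]
position: [0.6003, -0.1955, 0.211]
force: [5.0, -1.0, 4.3]
position: [0.5996, -0.1956, 0.2111]
force: [5.7, -0.5, 5.5]
position: [0.5997, -0.1956, 0.2109]
force: [3.0, 0.8, 12.3]
position: [0.5998, -0.1956, 0.2108]
force: [2.5, 0.3, 17.3]
```

There's still a hard stop at the same height, whatever the x. That fits a rib landing on a side-wall rim from a lateral offset. I'll ease off and compare the lateral position against the model outlines.

```bash
python3 -m jog '[[[0,0,-1.5,0,0,0,0],[0,0.3,0,0,0,0,0]]]' | grep -E "pos|^force"
cat > ov.py <<'E'
from h import *
import sys
O=np.array([.6135,-.198,.045]);Rz=Ro.from_euler("z",.069).as_matrix();S=6
def proj(f,P):
    P=O+np.atleast_2d(P)/1000@Rz.T
    return cv2.projectPoints(P,cv2.Rodrigues(np.array(f["R"]))[0],np.array(f["t"]),f["intrinsics"],np.array([f["k1"],0,0,0.]))[0].reshape(-1,2)
def lid(pts,X,Y,Z,t):
    p=np.array(pts,float);return np.c_[X+p[:,0]*np.cos(t)+p[:,2]*np.sin(t),Y+p[:,1],Z-p[:,0]*np.sin(t)+p[:,2]*np.cos(t)]
out=[]
for r in range(2):
  row=[]
  for n in("top","side"):
    f=bot.grab_frame(n);im=f["img"][:,:,::-1] if r else cv2.imread(f"pics/{n}0.png")
    c=proj(f,[0,0,60])[0];o=(c-[33,25]).astype(int)
    b=cv2.resize(np.ascontiguousarray(im[o[1]:o[1]+50,o[0]:o[0]+66]),None,fx=S,fy=S,interpolation=cv2.INTER_CUBIC)
    def poly(P,col,closed=True):
        q=(proj(f,P)-o+.5)*S;cv2.polylines(b,[np.int32(q.round())],closed,col,1)
    poly([[-60,-85,0],[60,-85,0],[60,85,0],[-60,85,0]],(255,0,0))
    poly([[62,-42,70],[62,42,70]],(0,0,255),False)
    poly([[-60,-85,60],[60,-85,60],[60,85,60],[-60,85,60]],(0,160,0)) 
    if r: poly(lid([[-126,-85,5],[-11,-85,5],[-11,85,5],[-126,85,5]],67,0,61.5,.08),(255,0,255))
    row.append(b)
  out.append(np.hstack(row))
cv2.imwrite(f"pics/{sys.argv[1]}.png",np.vstack(out))
E
python3 ov.py ov1
```

```text
position: [0.5995, -0.1955, 0.2111]
force: [3.0, -1.0, 4.1]
```

View pics/ov1.png

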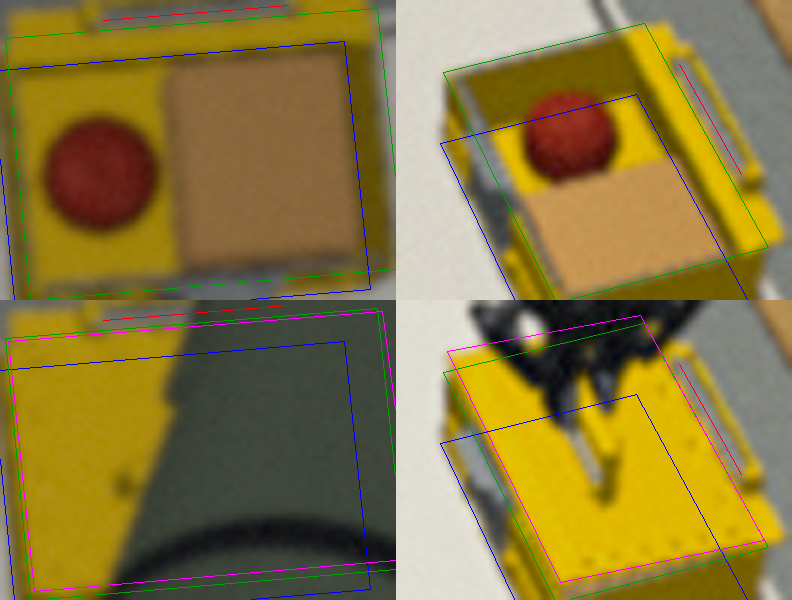

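```bash
cat > fm.py <<'E'
from h import *
s=bot.observe();Rz=Ro.from_euler("z",.069).as_matrix()
print("F",(s["force"]@Rz).round(2),"M",(np.array(s["moment"])@Rz).round(3),"p",s["position"].round(4))
E
python3 fm.py
python3 -m jog '[[[0,0,1.3,0,0,0,0],[0,0,0,0,0,0,0]]]' >/dev/null; python3 fm.py
python3 -m jog '[[[0,0,-1.5,0,0,0,0],[0,0,0,0,0,0,0]]]' >/dev/null; python3 fm.py
python3 -m jog '[[[0,0,-2.5,0,0,0,0],[0,0,0,0,0,0,0]]]' >/dev/null; python3 fm.py
```

```text
F [3.04 0.38 2.86] M [-0.234 -0.809  0.057] p [ 0.5995 -0.1956  0.2111]
F [ 3.28 -1.51  3.15] M [-0.111 -0.841  0.056] p [ 0.5997 -0.1956  0.2102]
F [ 4.83 -0.1  -0.71] M [-0.08  -1.07   0.021] p [ 0.5995 -0.1954  0.2112]
F [ 3.42  0.65 -0.98] M [ 0.067 -0.703  0.01 ] p [ 0.5995 -0.1954  0.214 ]
```

```bash
python3 -m jog '[[[0,0.7,0,0,0,0,0],[0,0,0,0,0,0,0]]]' >/dev/null; python3 fm.py
python3 -m jog '[[[0,0,1.5,0,0,0,0],[0,0,1.2,0,0,0,0],[0,0,0,0,0,0,0]]]' >/dev/null; python3 fm.py
python3 -m jog '[[[0,0,0.7,0,0,0,0],[0,0,0,0,0,0,0]]]' >/dev/null; python3 fm.py
python3 -m jog '[[[0,0,0.5,0,0,0,0],[0,0,0,0,0,0,0]]]' >/dev/null; python3 fm.py
```

```text
F [ 2.46 -0.46 -1.29] M [ 0.063 -0.664  0.034] p [ 0.6002 -0.1954  0.2138]
F [1.15 0.95 5.96] M [ 0.273 -0.326  0.02 ] p [ 0.6004 -0.1956  0.2117]
F [0.57 2.03 8.59] M [ 0.266 -0.236  0.029] p [ 0.6005 -0.1957  0.2112]
F [ 0.67  1.34 11.51] M [ 0.245 -0.201  0.006] p [ 0.6006 -0.1957  0.2109]
```

```bash
python3 -m jog '[[[0,0,-2.5,0,0,0,0],[0,0.8,0,0,0,0,0],[0,0,0,0,0,0,0]]]' >/dev/null; python3 fm.py
python3 -m jog '[[[0,0.8,0,0,0,0,0],[0,0,0,0,0,0,0]]]' >/dev/null; python3 fm.py
python3 meas.py m7
```

```text
F [ 2.37 -0.11  0.13] M [-0.049 -0.753  0.021] p [ 0.6011 -0.1954  0.2123]
F [0.11 0.38 1.1 ] M [ 0.005 -0.089 -0.001] p [ 0.6016 -0.1955  0.2122]
lid [66.8  2.  58.1] [1.4 1.8 2.1] 5
lid_front [-56.7   0.2  67.7] [0.6 0.3 1.3] 3
box_rail [63.  -0.3 69.5] [1.9 3.  1.2] 6
clip_catch [-57.7  -0.2  65.1] [1.  0.6 0.4] 3
lid_handle [-15.2   0.3 113.7] [0.6 1.  0.7] 3
grasp [-13.4   3.4 113.3]
tilt 0.07756602732307545 yawrel 0.014477366329563174
```

```bash
python3 -m jog '[[[0,0,1.0,0,0,0,0],[0,0,0,0,0,0,0]]]' >/dev/null; python3 fm.py
python3 -m jog '[[[0,0,0.7,0,0,0,0],[0,0,0,0,0,0,0]]]' >/dev/null; python3 fm.py
python3 -m jog '[[[0,0,0.5,0,0,0,0],[0,0,0,0,0,0,0]]]' >/dev/null; python3 fm.py
```

```text
F [-4.98 -0.34  6.03] M [0.112 1.351 0.044] p [ 0.6019 -0.1954  0.2119]
F [-6.44  0.86  9.42] M [0.249 1.736 0.03 ] p [ 0.6018 -0.1955  0.2114]
F [-7.18  1.09 12.01] M [ 0.274  1.872 -0.009] p [ 0.6018 -0.1955  0.211 ]
```

The measured stiffness of about 6.6 N/mm at the handle is about 2.8 N/mm at the front edge. That matches the seal, so this is the expected resistance. I'll take off the rearward load and then press on gently.

```bash
python3 -m jog '[[[0,-0.9,-0.4,0,0,0,0],[0,0,0,0,0,0,0]]]' >/dev/null; python3 fm.py
python3 -m jog '[[[0,-0.2,0.7,0,0,0,0],[0,0,0,0,0,0,0]]]' >/dev/null; python3 fm.py
python3 -m jog '[[[0,-0.1,0.4,0,0,0,0],[0,0,0,0,0,0,0]]]' >/dev/null; python3 fm.py
```

```text
F [-1.73 -0.03  5.29] M [-0.023  0.538 -0.005] p [ 0.6013 -0.1954  0.2111]
F [-2.45  0.19 11.69] M [ 0.223  0.763 -0.011] p [ 0.6013 -0.1955  0.2108]
F [-2.85  1.25 15.31] M [ 0.327  0.929 -0.014] p [ 0.6013 -0.1955  0.2107]
```

```bash
python3 -m jog '[[[0,-0.2,0.2,0,0,0,0],[0,0,0,0,0,0,0]]]' >/dev/null; python3 fm.py
python3 -m jog '[[[0,-0.1,0.2,0,0,0,0],[0,0,0,0,0,0,0]]]' >/dev/null; python3 fm.py
python3 -m jog '[[[0,0,0,0,0,0,0],[0,0,0,0,0,0,0],[0,0,0,0,0,0,0]]]' >/dev/null; python3 fm.py
```

```text
F [-3.52  2.13 16.96] M [0.376 0.838 0.022] p [ 0.6013 -0.1955  0.2107]
F [-0.88  0.18  3.36] M [0.011 0.149 0.012] p [ 0.601  -0.1955  0.2101]
F [ 3.77 -1.04  2.15] M [-0.012 -0.687 -0.013] p [ 0.6007 -0.1954  0.2093]
```

The force dropped from 17 N to about 3 N, which looks like the click. I'll check by vision before letting go.

```bash
python3 fm.py; python3 meas.py m8; python3 fm.py; python3 ov.py ov2
```

```text
F [ 3.77 -1.04  2.15] M [-0.012 -0.687 -0.013] p [ 0.6007 -0.1954  0.2093]
lid [68.1  2.1 57.8] [1.  2.6 2.8] 6
lid_front [-57.9  -0.3  64.4] [0.7 0.1 0.3] 2
box_rail [61.9 -0.1 69.1] [1.  3.6 2.2] 6
clip_catch [-58.   -1.1  66.6] [0.6 1.3 1.5] 2
lid_handle [-16.5   0.7 109.9] [0.9 0.2 1.2] 3
grasp [-14.1   3.5 110.3]
tilt 0.05276508308710958 yawrel 0.018856156229634196
F [4.69 0.09 3.12] M [-0.067 -1.146  0.027] p [ 0.6003 -0.1955  0.2092]
```

View pics/m8.png

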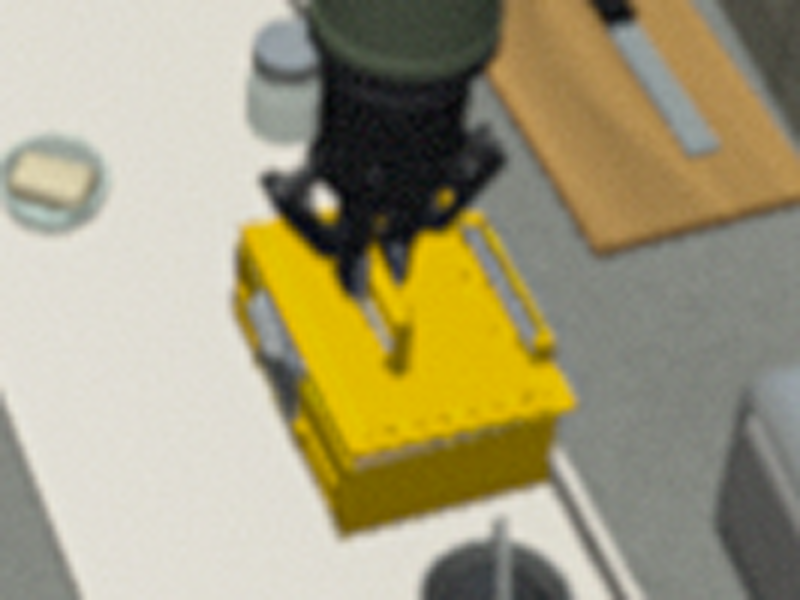

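The clip is still pushing rearward (Fx ≈ 4 N) and the front is about 3 mm high. So that drop was the front edge passing the cam, and the seal squeeze is still to come. I'll nudge rearward and carry on down.

```bash
python3 -m jog '[[[0,0.6,0,0,0,0,0],[0,0,0,0,0,0,0]]]' >/dev/null; python3 fm.py
python3 -m jog '[[[0,0,0.7,0,0,0,0],[0,0,0,0,0,0,0]]]' >/dev/null; python3 fm.py
python3 -m jog '[[[0,0,0.6,0,0,0,0],[0,0,0,0,0,0,0]]]' >/dev/null; python3 fm.py
python3 -m jog '[[[0,0,0.5,0,0,0,0],[0,0,0,0,0,0,0]]]' >/dev/null; python3 fm.py
```

```text
F [2.57 0.14 3.12] M [-0.009 -0.811  0.019] p [ 0.6007 -0.1954  0.2091]
F [3.42 0.38 1.85] M [-0.029 -0.703  0.006] p [ 0.6007 -0.1954  0.2083]
F [ 1.95 -0.38  2.4 ] M [ 0.022 -0.486  0.012] p [ 0.6007 -0.1955  0.2078]
F [0.48 0.31 5.22] M [ 0.043 -0.271  0.01 ] p [ 0.6007 -0.1955  0.2075]
```

```bash
python3 -m jog '[[[0,-0.1,0.6,0,0,0,0],[0,0,0,0,0,0,0]]]' >/dev/null; python3 fm.py
python3 -m jog '[[[0,-0.1,0.6,0,0,0,0],[0,0,0,0,0,0,0]]]' >/dev/null; python3 fm.py
python3 -m jog '[[[0,-0.1,0.5,0,0,0,0],[0,0,0,0,0,0,0]]]' >/dev/null; python3 fm.py
```

```text
F [1.18 0.98 7.28] M [ 0.178 -0.181 -0.009] p [ 0.6007 -0.1955  0.2071]
F [1.09 2.11 8.79] M [ 0.248 -0.193  0.003] p [ 0.6006 -0.1955  0.2065]
F [0.8  1.57 7.85] M [ 0.206 -0.285 -0.092] p [ 0.6005 -0.1955  0.2061]
```

```bash
python3 -m jog '[[[0,-0.1,0.5,0,0,0,0],[0,0,0,0,0,0,0]]]' >/dev/null; python3 fm.py
python3 -m jog '[[[0,0,0.4,0,0,0,0],[0,0,0,0,0,0,0]]]' >/dev/null; python3 fm.py
python3 -m jog '[[[0,0,0.4,0,0,0,0],[0,0,0,0,0,0,0]]]' ; python3 fm.py
```

```text
F [ 0.47  0.57 10.96] M [ 0.334 -0.108  0.033] p [ 0.6005 -0.1955  0.2058]
F [-0.57  1.84 16.12] M [0.385 0.154 0.03 ] p [ 0.6005 -0.1955  0.2056]
clock: 38.65
position: [0.6005, -0.1955, 0.2053]
tool_rot: [-3.112, 0.0, 1.64]
force: [-0.6, 2.4, 17.4]
grip_width: 0.0112
finger_force: 61.4
F [-0.46  2.47 17.37] M [0.522 0.251 0.014] p [ 0.6005 -0.1955  0.2053]
```

```bash
python3 -m jog '[[[0,0,0.2,0,0,0,0],[0,0,0,0,0,0,0]]]' >/dev/null; python3 fm.py
python3 -m jog '[[[0,0,-0.8,0,0,0,0],[0,0,0,0,0,0,0]]]' >/dev/null; python3 fm.py
python3 -m jog '[[[0,0,-0.8,0,0,0,0],[0,0,0,0,0,0,0]]]' >/dev/null; python3 fm.py
python3 -m jog '[[[0,0,-0.5,0,0,0,0],[0,0,0,0,0,0,0]]]' >/dev/null; python3 fm.py
```

```text
F [-1.76  1.31 17.53] M [ 0.484  0.347 -0.01 ] p [ 0.6005 -0.1955  0.2051]
F [-0.06  1.66 14.72] M [0.316 0.091 0.027] p [ 0.6005 -0.1955  0.2057]
F [2.37 1.21 5.74] M [ 0.042 -0.468  0.039] p [ 0.6004 -0.1955  0.2059]
F [ 2.87 -0.44 -0.5 ] M [-0.113 -0.863 -0.001] p [ 0.6004 -0.1955  0.2061]
```

```bash
python3 -m jog '[[[0,0,-0.4,0,0,0,0],[0,0,0,0,0,0,0]]]' >/dev/null; python3 fm.py
python3 -m jog '[[[0,0,-0.3,0,0,0,0],[0,0,0,0,0,0,0]]]' >/dev/null; python3 fm.py
```

```text
F [ 2.23 -0.44 -0.43] M [-0.079 -0.65   0.021] p [ 0.6003 -0.1955  0.2066]
F [ 3.27 -0.77 -4.37] M [-0.219 -0.794 -0.034] p [ 0.6003 -0.1954  0.2067]
```

```bash
python3 -m jog '[[[0,0,-0.3,0,0,0,0],[0,0,0,0,0,0,0]]]' >/dev/null; python3 fm.py
python3 meas.py m9; python3 fm.py
python3 - <<'E'
import cv2,numpy as np
a=cv2.imread("pics/m8.png");b=cv2.imread("pics/m9.png")
cv2.imwrite("pics/cmp.png",np.hstack([a[180:560,200:600],b[180:560,200:600]]))
E
```

```text
F [ 3.18 -0.01 -9.34] M [-0.179 -0.547 -0.047] p [ 0.6    -0.1954  0.2068]
lid [69.1  2.  60.4] [1.6 2.  2.5] 6
lid_front [-56.9   1.5  59.2] [0.4 1.1 1.6] 3
box_rail [61.4 -0.2 69.2] [0.9 2.7 1.8] 6
clip_catch [-56.1  -0.   66.6] [1.4 2.1 0.8] 3
lid_handle [-16.9   0.4 108.2] [1.3 1.6 1.8] 3
grasp [-14.9   3.6 107.8]
tilt -0.009921737961535443 yawrel 0.0036930145843601676
F [  0.25   0.84 -10.62] M [ 0.228 -0.246  0.051] p [ 0.6004 -0.1955  0.2073]
```

View pics/cmp.png

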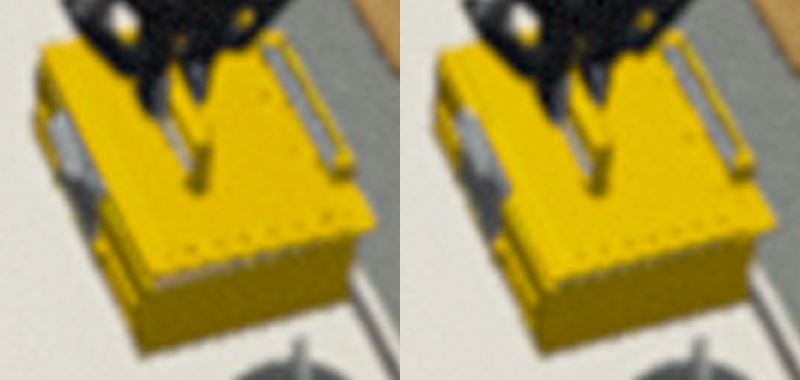

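The lid is level with the gap closed (right crop), and it holds against a 10 N pull, so the clip has snapped. I'll unload, release and retreat.

```bash
python3 -m jog '[[[0,0,1.1,0,0,0,0],[0,0,0,0,0,0,0]]]' >/dev/null; python3 fm.py
python3 -m jog '[[[0,0,0,0,0,0,0.45],[0,0,0,0,0,0,0.45],[0,0,0,0,0,0,0.45],[0,0,0,0,0,0,0.45]]]'; python3 fm.py
python3 -m jog '[[[0,0,-8,0,0,0,0.45],[0,0,-15,0,0,0,0.45],[0,0,-30,0,0,0,0.45],[0,0,-40,0,0,0,0.45],[0,0,-40,0,0,0,0.45]]]'
python3 -m jog '[[[0,0,-10,0,0,0,0.45],[0,0,0,0,0,0,0.45]]]'
python3 meas.py m10
```

```text
F [-2.43  2.53 -3.82] M [ 0.465  0.601 -0.015] p [ 0.6003 -0.1955  0.2064]
clock: 42.5
position: [0.6006, -0.1956, 0.2064]
tool_rot: [-3.112, 0.0, 1.64]
force: [-0.4, -0.3, -0.0]
grip_width: 0.038
finger_force: 0.0
F [-0.46 -0.27 -0.03] M [-0.032 -0.058 -0.066] p [ 0.6006 -0.1956  0.2064]
clock: 43.0
position: [0.6041, -0.1953, 0.3419]
tool_rot: [-3.112, 0.0, 1.639]
force: [1.1, 0.1, 0.7]
grip_width: 0.0386
finger_force: 0.0
clock: 43.2
position: [0.6051, -0.1954, 0.3518]
tool_rot: [-3.115, 0.001, 1.64]
force: [0.0, -0.4, -0.4]
grip_width: 0.0384
finger_force: 0.0
box_rail [61.4  0.2 70. ] [0.8 2.  2.4] 6
clip_catch [-58.    0.   64.6] [1.3 0.3 0.7] 3
grasp [ -9.6   3.1 252.8]Traceback (most recent call last):
  File "meas.py", line 15, in <module>
    d=M["lid_front"]-M["lid"];print("tilt",np.arctan2(d[2],-d[0]),"yawrel",np.arctan2(-d[1],-d[0]))
      ~^^^^^^^^^^^^^
KeyError: 'lid_front'
```

```bash
python3 - <<'E'
from h import *
O=np.array([.6135,-.198,.045]);Rz=Ro.from_euler("z",.069).as_matrix()
R={"lid":[67,0,61],"lid_front":[-58,0,62],"clip_catch":[-55,0,67],"box_rail":[62,0,70],"box":[0,0,0]}
V={q:[] for q in R}
for i in range(3):
  for n in("side","top"):
    f=bot.grab_frame(n)
    for q in R: V[q]+=near(q,f,O+Rz@np.array(R[q])/1000,.03)
for q in R:
    if V[q]: print(q,(1000*(np.median(V[q],0)-O)@Rz).round(1),len(V[q]))
print(bot.observe()["clock"])
E
```

```text
lid [67.8  0.1 57.1] 6
lid_front [-58.3  -0.2  61.9] 5
clip_catch [-57.5  -0.5  64.7] 3
box_rail [60.3 -0.6 67.7] 6
box [-5.3  3.2  1.7] 3
46.8
```

```bash
python3 -c "
from workcell import bot
print(bot.job_done())"
```

```text
the job is handed in; nothing more can be done
None
```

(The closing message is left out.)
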